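# Fold a packed sample carton shut

## Task

Close the packed, open cardboard carton with light pushes of the fingertips, in the order in which its flaps overlap: fold the left end flap down flat first (left as the robot sees it), then the right end flap down on top of it, and last the lid at the back over both until it lies shut. Press each one only gently, do not shove, tip or lift the carton, and leave the two screw caps, the square cup and the roll of tape beside it where they are.

Things in the scene. Friction and masses are not known exactly. Their poses are not given: they have to be found in the camera images.
- carton: the open carton of plain 2.4 mm brown board, loose on the table: 80 mm deep (its x), 100 mm long (its y), 80 mm high; 0.6 to 0.9 kg, friction on the table about 0.6. Origin: centre of its underside; z up, +y towards its left end flap, +x towards the lid's crease; turned less than 0.35 rad from the world axes. A second, closed carton further left is no part of the job
- flap_left (a joint): angle of the left end flap, rad: 0 = folded flat over the mouth, 1.57 = upright, more = leaning outwards (carton +y), limit 2.6. Crease along carton x at y = +50, z = 81 mm. The flap is 56 mm long from its crease, 62 mm wide (carton x -31 to +31 mm), outer corners rounded. It stays at the angle where it is left and turns under about 0.02 N m
- flap_right (a joint): angle of the right end flap, rad: size, stiffness and meaning as the left one, mirrored (leans out to carton -y). Crease at carton y = -50, z = 84 mm. Folded flat it lies on top of the left flap and overlaps it by 12 mm; if it is folded first, the left one cannot go under it
- lid (a joint): angle of the lid, rad: 0 = shut, flat over both flaps, 1.57 = upright, more = leaning back (carton +x). Crease along carton y at x = +40, z = 87 mm. 79 mm long from its crease, 100 mm wide; a 14 mm tuck lip along its free edge points to the front when the lid stands and goes in behind the front wall as it shuts. It stays where it is left and turns under about 0.03 N m
- left_spot (a point): spot in the middle of the left flap, on the face that is outermost or uppermost when folded, 34 mm from its crease; it moves with the flap. Flat, it is at z = 82 mm
- right_spot (a point): the same spot on the right flap; flat, it is at z = 85 mm
- lid_spot (a point): spot on the lid's outer face (the back when it stands open, the top when shut), on its centre line, 58 mm from its crease; shut, it is at z = 88 mm
- tape: roll of packing tape lying to the right of the carton, 84 mm across, 19 mm high; loose, to be left alone. Origin: centre of its underside
- cup: white square cup standing upside down to the left of the carton, 59 x 59 x 88 mm; loose, to be left alone. Origin: centre of its underside
- cap_a: white screw cap lying just left of the carton, 34 mm across, 13 mm high; loose, to be left alone. Origin: centre of its underside
- cap_b: white screw cap lying just right of the carton, 34 mm across, 13 mm high; loose, to be left alone. Origin: centre of its underside

How it is judged:
On the way, in this order (a step that is already met when the one before it is completed fails the run):
1. the left end flap is folded flat while the right flap and the lid still stand open (value of joint flap_left below 0.07 rad and value of joint each of flap_right, lid above 0.8 rad), for 0.1 s.
2. the right end flap is folded flat on the left one while the lid still stands open (value of joint each of flap_left, flap_right below 0.07 rad and value of joint lid above 0.8 rad), for 0.1 s.
3. the lid is shut over both flaps (value of joint each of flap_left, flap_right, lid below 0.07 rad), for 0.1 s.
At the end, for the whole second after the job is handed in: Both end flaps and the lid are flat (each within 0.07 rad of fully folded), the left flap under the right one under the lid, and the carton stands at rest on the table, upright, within 40 mm of where it stood (all of step 3 and height (world z) of carton below 0.004 m and angle between carton's own z axis and vertical below 0.03 rad and linear speed of carton below 0.01 m/s and distance of carton from where it was at the start of the episode below 0.04 m); the robot touches nothing.
It fails at once if the carton is pressed harder than 25 N (contact force between any of the arm, the fingers and carton above 25 N).
It fails at once if the carton is shoved more than 40 mm (distance of carton from where it was at the start of the episode above 0.04 m).
It fails at once if the carton is lifted or tipped (height (world z) of carton above 0.012 m or angle between carton's own z axis and vertical above 0.15 rad).
It fails at once if a thing beside the carton is moved more than 25 mm (distance of any of tape, cup, cap_a, cap_b from where it was at the start of the episode above 0.025 m).
It also fails if it takes over 59 s, if anything falls off the work surface, if the arm or the gripper's body presses on something with over 40 N, if the wrist force passes 120 N, or if a joint passes its speed limit or range.

## Robot

A 6-joint arm with a two-finger parallel gripper is mounted at the origin on the work surface; the furniture and walls round the work are solid. World frame = base frame: x ahead of the robot, y to its left, z up, the work surface at z = 0. Lengths are in m, angles in rad, forces in N, time in s.
With the tool pointing down it reaches from about 0.225 to 0.875 m from the base axis. Payload 3.4 kg.
Tool frame: the origin (TCP) lies on the centre line of the jaws, within the pads' length; the fingertips stand 11 mm ahead of it and the grasp point (between the pads) lies 8 mm behind it; z points along the fingers, y is the line along which they close (so a half turn about z gives the same grasp; the last joint's range is limited). The gripper opens to 85 mm and grips with 20 to 120 N. Pads are 22 mm wide; open, the fingers measure 114 mm over their backs; the gripper's body (76 mm by 85 mm) begins 54 mm behind the grasp point. The pads swing forward as they close: fully open they stand 13 mm farther back than shut.
Start: joints at [1.143, 0.276, 1.505, -0, 1.361, -0.121], TCP at [0.174, 0.548, 0.242] pointing down, gripper open.
Joint ranges: [-2.89, 2.89], [-0.75, 2.08], [0.22, 2.7], [-1.18, 4.32], [0.11, 2.71], [-2.7, 2.7]. Speed limits (rad/s): [2.57, 2.57, 3.14, 3.14, 3.14, 3.14].

## Interface

Orientations are given as a unit quaternion [w, x, y, z].
In Python, from rig import manip, eyes, job gives the robot as it stands.
- The arm moves only by the tool drive_tool, never from a script. Its argument "rows" is a list of rows, each a list of 3 entries, a list of its own where there are three numbers: the turn, a rotation vector about the world's x, y, z in rad, then the shift along the world's x, y, z in cm, then the finger opening in cm, from 0 to 8.54. A call has 1 to 8 rows; each row shifts and turns the commanded pose from where the row before left it; what a row does not reach is not made up. A row lasts 1/8 s, in which the tool goes at most 62.5 mm and 10.7 degrees, less where a joint would pass 70% of its speed; a pose out of reach is approached as far as the arm can. A call is refused whole if a number of a shift passes 6.25 or a number of a turn 0.188, either way. A call with a gripper value outside its range is refused whole. The fingers move at their own pace and stop on an object; "force" is the grip in N (left out, the last holds). Time passes only in rows, so rows that do not move let the fingers close. It gives the time, the measured TCP pose, the force, the opening and the grip force at its end, in the units of the state.
- manip.get_state(): the state, without advancing time (a new reading comes with each control period).
- eyes.get_image(name): name is "scene" or "top" or "wrist"; returns the picture (400x640x3 uint8, red, green, blue); there is no depth.
- eyes.get_calibration(name): a dict with "camera_matrix" (3x3 intrinsics, pixels), "k1" (the pictures are not rectified: a ray, as slopes to the right and down, at radius r is drawn at 1 + k1 r^2 times it, then the intrinsics apply), "view" (4x4, takes a point from world to camera coordinates). Camera axes: x right, y up, looking along -z (the intrinsics and any distortion apply to the point x, -y, -z); pixel columns grow to the right and rows downward; lengths in m; the calibration is good to about 2 mm. A picture is of the moment at which its call begins: read the wrist's pose just before it. get_calibration takes no time and is no camera call; for the wrist camera it gives the pose at the moment of the call.
- job.sign_off(): hands the job in; it is judged then, once.
The state is a dict: "clock": time; "qpos": joint angles; "qd": joint speeds; "effort": joint torques, N m; "position": TCP position; "ee_rot": TCP orientation; "contact_force": force on the tool from outside, world axes, zero at the start; "moment": the same for the moment, N m; "width": finger opening in m; "gripper_force": force on a finger pad.
Only numpy, scipy, OpenCV 4.12 (cv2) and the standard library are available. Lean on these libraries where they do the work, as an engineer would, in place of code of your own. Each camera call takes 0.05 s, during which the arm holds its last target. There are 200 camera calls.

## Working session

There is one attempt and no reset: what is moved stays moved. The work goes in short steps, Python scripts to look and compute and a tool call to move; the robot and the scene stay as the last step left them, time stands still between calls to the robot, and variables do not carry over. Pictures are saved under pics/ and viewed, at most 10 in all, crops included, and the job is handed in when it is done.

Besides the shell and the picture viewer there is one more tool, called after "Emit:" in YAML: its name, and indented under it one key for each argument. drive_tool: Moves the arm, as the interface text tells. Its arguments: {"type":"object","properties":{"rows":{"type":"array"},"force":{"type":"number"}},"required":["rows"]}

```bash
mkdir -p pics; python3 - <<'E'
from rig import manip,eyes
import cv2,numpy as np
for n in("scene","top"):
    im=eyes.get_image(n); cv2.imwrite(f"pics/{n}0.png",im[:,:,::-1]); c=eyes.get_calibration(n); print(n,np.round(c["camera_matrix"],1).tolist(),c["k1"],np.round(c["view"],3).tolist())
s=manip.get_state(); print(s["position"],s["ee_rot"],s["clock"],s["width"])
E
```

```text
scene [[403.1, 0.0, 321.3], [0.0, 403.1, 194.4], [0.0, 0.0, 1.0]] 0.03288458345452314 [[-0.8, -0.6, 0.01, 0.35], [0.39, -0.507, 0.769, -0.234], [-0.456, 0.619, 0.639, -0.667], [0.0, 0.0, 0.0, 1.0]]
top [[424.5, 0.0, 326.9], [0.0, 424.5, 194.7], [0.0, 0.0, 1.0]] -0.10798062173687428 [[-0.023, -0.999, 0.028, -0.023], [0.995, -0.02, 0.099, -0.478], [-0.098, 0.03, 0.995, -0.971], [0.0, 0.0, 0.0, 1.0]]
[0.17347728 0.54773309 0.24153285] [-2.21706026e-04  1.52805950e-01  9.88255872e-01 -7.89634416e-04] 0.1 0.08550073085755559
```

View pics/scene0.png

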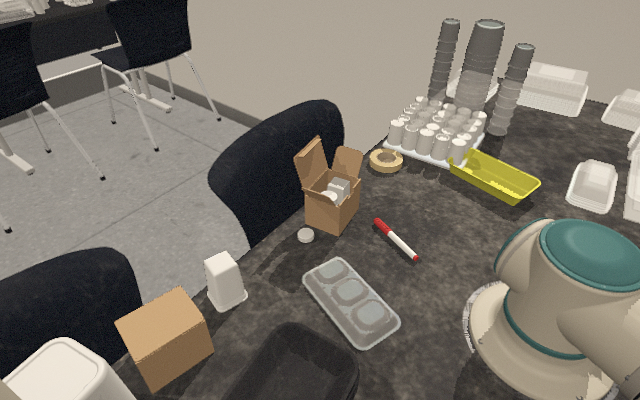

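View pics/top0.png

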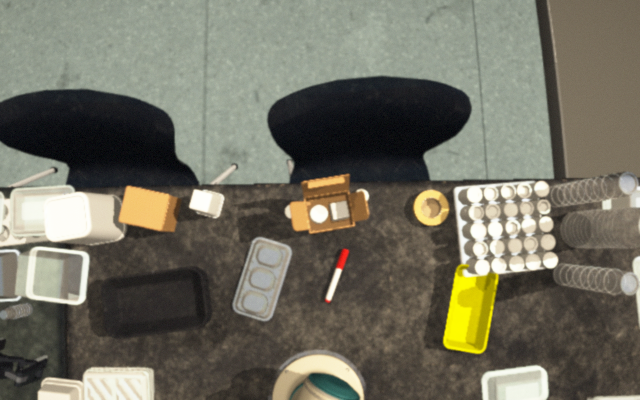

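```bash
python3 - <<'E'
import cv2,numpy as np
a=cv2.imread("pics/scene0.png")[125:250,270:410]; b=cv2.imread("pics/top0.png")[165:245,275:385]
a=cv2.resize(a,None,fx=4,fy=4,interpolation=3)[:480]; 
cv2.imwrite("pics/c1.png",a)
b=cv2.resize(b,None,fx=7,fy=7,interpolation=3); cv2.imwrite("pics/c2.png",b)
E
```

```text
(no output)
```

View pics/c1.png

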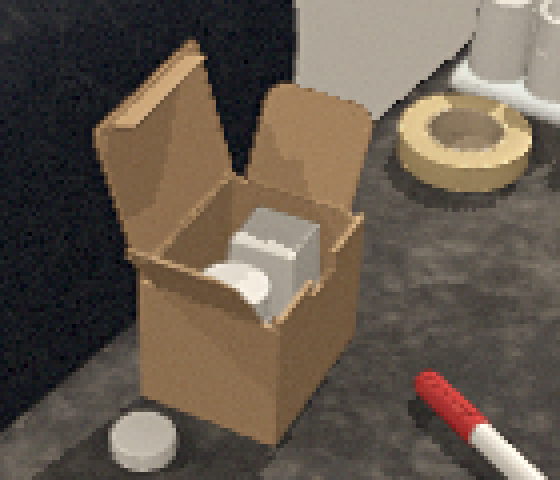

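View pics/c2.png

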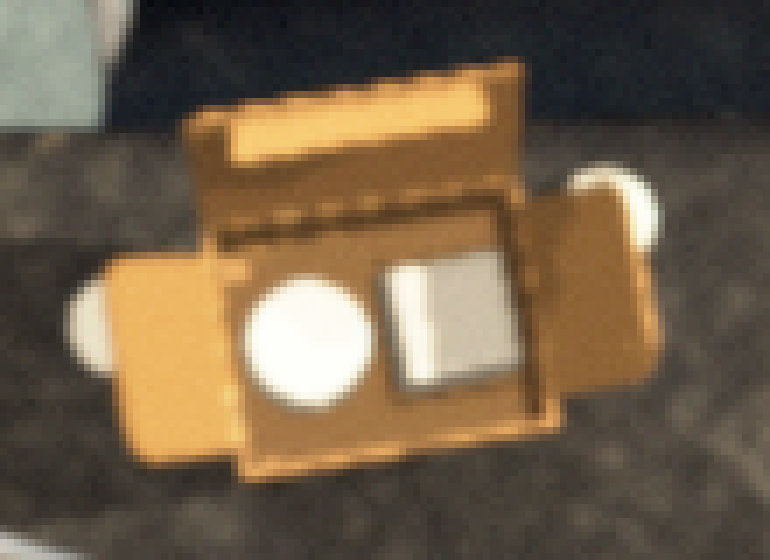

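The crops show the carton mouth: front-left corner at top pixel ≈(309.7,233.3), front-right ≈(355,225.7), back-left ≈(304.3,198.6), back-right ≈(349.3,192.1). Both flaps lean outward, the lid leans back, and one cap lies beneath each flap.

```bash
cat >h.py <<'E'
import numpy as np,cv2
from rig import manip,eyes
def ray(n,uv,cal=None):
    c=cal or eyes.get_calibration(n); K=np.array(c["camera_matrix"]);V=np.array(c["view"])
    p=cv2.undistortPoints(np.array([[uv]],float),K,np.array([c["k1"],0,0,0.]))[0,0]
    return -V[:3,:3].T@V[:3,3], V[:3,:3].T@np.array([p[0],-p[1],-1])
def onz(n,uv,z):
    o,d=ray(n,uv); return o+d*(z-o[2])/d[2]
def onplane(n,uv,p,nn):
    o,d=ray(n,uv); return o+d*np.dot(p-o,nn)/np.dot(d,nn)
E
python3 - <<'E'
from h import *
t=lambda x,y:(275+x/7,165+y/7)
s=lambda x,y:(270+x/4,125+y/4)
FL,FR=onz("top",t(243,478),.08),onz("top",t(560,425),.08)
BL,BR=onz("top",t(207,237),.083),onz("top",t(522,192),.087)
print(FL,FR,BL,BR)
print("scene FLtop",onz("scene",s(272,325),.08),"base",onz("scene",s(276,444),0),"FR",onz("scene",s(360,218),.08),"BL",onz("scene",s(130,255),.087),onz("scene",s(140,395),0.))
y=(FL-FR)+(BL-BR); y[2]=0; yaw=np.arctan2(-y[0],y[1]); 
ex=np.array([np.cos(yaw),np.sin(yaw),0]);ey=np.array([-np.sin(yaw),np.cos(yaw),0])
c=(FL+FR+BL+BR)/4;c[2]=0
print("yaw",yaw,"c",c,np.linalg.norm(FL-FR),np.linalg.norm(BL-BR),(BL-FL)@ex,(BR-FR)@ex)
L=lambda P:np.round([(P-c)@ex,(P-c)@ey,P[2]],4)
for nm,cam,uv in [("L","top",t(122,365)),("R","top",t(642,285)),("R","scene",s(322,92))]:
    P=L(onplane(cam,uv,c,ex)); k=.05 if nm=="L" else -.05
    print(nm,cam,P,"ang",np.arctan2(P[2]-(.081 if nm=="L" else .084),(k-P[1])*np.sign(k)), np.hypot(P[2]-.082,k-P[1]))
for cam,uv in [("top",t(354,90)),("scene",s(148,85))]:
    P=L(onplane(cam,uv,c,ey)); print("lid",cam,P,np.arctan2(P[2]-.087,.04-P[0]),np.hypot(P[2]-.087,.04-P[0]))
for nm,uv in [("capa",t(103,320)),("capb",t(618,210))]: P=onz("top",uv,.013);print(nm,P,L(P))
print("capa s",L(onz("scene",s(143,430),.013)),"tape",L(onz("top",(431,207),.019)),"cup",L(onz("top",(208,201),.088)))
E
```

```text
[0.38746775 0.00832764 0.08      ] [ 0.40178441 -0.09156882  0.08      ] [0.46314271 0.01811818 0.083     ] [ 0.47493933 -0.08106428  0.087     ]
scene FLtop [0.39230166 0.00630224 0.08      ] base [0.3866375  0.00563472 0.        ] FR [ 0.40454645 -0.09268763  0.08      ] BL [0.47621096 0.01289113 0.087     ] [0.46571163 0.02002696 0.        ]
yaw 0.13042587937637054 c [ 0.43183355 -0.03654682  0.        ] 0.10091714644425338 0.0999615914430414 0.07630554347732828 0.07389977304079119
L top [-0.      0.0803  0.1276] ang 2.147322388323167 0.05474897259309985
R top [-0.     -0.0768  0.1299] ang 2.09927705905589 0.054887612445796895
R scene [ 0.     -0.0687  0.1388] ang 1.8996467072792689 0.05979908026048562
lid top [0.0696 0.     0.1404] 2.0769403294090196 0.06105505712060222
lid scene [0.0646 0.     0.1605] 1.8937708707883765 0.07750748350965861
capa [0.44211098 0.05519464 0.013     ] [0.0221 0.0896 0.013 ]
capb [ 0.47577847 -0.11982871  0.013     ] [ 0.0327 -0.0883  0.013 ]
capa s [0.0191 0.0845 0.013 ] tape [-0.0204 -0.2432  0.019 ] cup [0.0648 0.26   0.088 ]
```

```bash
python3 - <<'E'
from h import *
def tri(a,b):
    o1,d1=ray("top",a);o2,d2=ray("scene",b)
    A=np.stack([d1,-d2],1);s=np.linalg.lstsq(A,o2-o1,rcond=None)[0]
    p,q=o1+d1*s[0],o2+d2*s[1];return np.round((p+q)/2,3),round(np.linalg.norm(p-q),3)
for a,b in [((470,105),(343,125)),((268,105),(211,165)),((285,180),(225,210)),((430,182),(343,150)),((420,82),(320,102))]: print(tri(a,b))
for z in(0,-.2,-.45):print(z,onz("top",(370,182),z),onz("top",(370,78),z),onz("top",(470,105),z))
E
```

```text
(array([ 0.694, -0.425, -0.039]), np.float64(0.04))
(array([0.665, 0.091, 0.109]), np.float64(0.011))
(array([0.544, 0.099, 0.053]), np.float64(0.099))
(array([ 0.527, -0.264,  0.016]), np.float64(0.059))
(array([ 0.683, -0.261,  0.114]), np.float64(0.074))
0 [ 0.50826371 -0.13866027  0.        ] [ 0.77039712 -0.14826728  0.        ] [ 0.69949793 -0.39998923  0.        ]
-0.2 [ 0.53371254 -0.16549265 -0.2       ] [ 0.84758108 -0.17699571 -0.2       ] [ 0.7626891  -0.47839796 -0.2       ]
-0.45 [ 0.56552359 -0.19903311 -0.45      ] [ 0.94406102 -0.21290624 -0.45      ] [ 0.84167806 -0.57640887 -0.45      ]
```

Emit:
drive_tool:
  rows:
    - [[0,0,0.055],[2.7,-5.4,0],0]
    - [[0,0,0.055],[2.7,-5.4,0],0]
    - [[0,0,0.055],[2.7,-5.4,0],0]
    - [[0,0,0.055],[2.7,-5.4,0],0]
    - [[0,0,0.055],[2.7,-5.4,0],0]
    - [[0,0,0.055],[2.7,-5.4,0],0]
    - [[0,0,0.055],[2.7,-5.4,0],0]
    - [[0,0,0.055],[2.7,-5.4,0],0]

```text
clock: 1.1
position: [0.39, 0.1144, 0.2423]
ee_rot: [0.0, -0.067, 0.998, 0.0]
contact_force: [0.9, 0.4, 0.3]
width: -0.0001
gripper_force: 0.0
```

Emit:
drive_tool:
  rows:
    - [[0,0,0],[2.0,-1.0,-3.0],0]
    - [[0,0,0],[0,0,-4.0],0]
    - [[0,0,0],[0,0,-4.0],0]
    - [[0,0,0],[0,0,0],0]

```text
clock: 1.6
position: [0.4069, 0.1058, 0.1299]
ee_rot: [-0.004, -0.066, 0.998, -0.0]
contact_force: [-0.2, -0.3, -0.1]
width: 0.0003
gripper_force: 0.0
```

```bash
python3 - <<'E'
from h import *
a=eyes.get_image("scene")[60:260,260:420]; b=eyes.get_image("wrist")
a=cv2.resize(a,None,fx=2.5,fy=2.5,interpolation=3); b=cv2.resize(b,(400,250))
im=np.zeros((500,800,3),np.uint8); im[:,:400]=a; im[:250,400:]=b
t=eyes.get_image("top")[155:255,270:400]; im[250:,400:]=cv2.resize(t,(400,250))
cv2.imwrite("pics/p1.png",im[:,:,::-1])
E
```

```text
(no output)
```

View pics/p1.png

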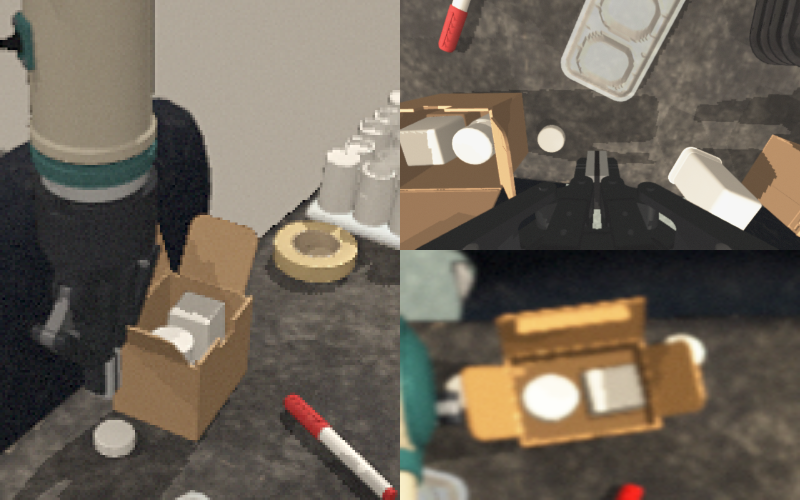

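Picture: the closed finger stands left of the left flap (composite ≈(110,380)), clear of cap_a and the cup; all flaps still open. Pushing the left flap inward.

Emit:
drive_tool:
  rows:
    - [[0,0,0],[0.1,-1.0,-1.0],0]
    - [[0,0,0],[0.17,-1.3,0],0]
    - [[0,0,0],[0.17,-1.3,0],0]
    - [[0,0,0],[0.17,-1.3,0],0]
    - [[0,0,0],[0.17,-1.3,0.3],0]
    - [[0,0,0],[0.17,-1.3,0.3],0]
    - [[0,0,0],[0.1,-0.8,0],0]

```text
clock: 2.62
position: [0.4205, 0.0222, 0.1286]
ee_rot: [0.0, -0.066, 0.998, -0.0]
contact_force: [1.1, 0.1, -0.1]
width: 0.0001
gripper_force: 0.2
```

Emit:
drive_tool:
  rows:
    - [[0,0,0],[0.1,-0.8,-0.1],0]
    - [[0,0,0],[0.1,-0.8,-0.3],0]
    - [[0,0,0],[0.1,-0.7,-0.7],0]
    - [[0,0,0],[0.1,-0.7,-0.7],0]
    - [[0,0,0],[0.05,-0.3,-0.6],0]
    - [[0,0,0],[0,-0.2,-0.5],0]
    - [[0,0,0],[0,0,0],0]

```text
clock: 3.5
position: [0.4242, -0.0118, 0.0988]
ee_rot: [-0.001, -0.067, 0.998, 0.0]
contact_force: [0.2, 0.8, 0.9]
width: -0.0002
gripper_force: 0.0
```

```bash
python3 - <<'E'
from h import *
a=eyes.get_image("scene")[60:260,260:420]; b=eyes.get_image("wrist")
a=cv2.resize(a,None,fx=2.5,fy=2.5,interpolation=3); b=cv2.resize(b,(400,250))
im=np.zeros((500,800,3),np.uint8); im[:,:400]=a; im[:250,400:]=b
t=eyes.get_image("top")[155:255,270:400]; im[250:,400:]=cv2.resize(t,(400,250))
cv2.imwrite("pics/p2.png",im[:,:,::-1])
E
```

```text
(no output)
```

View pics/p2.png

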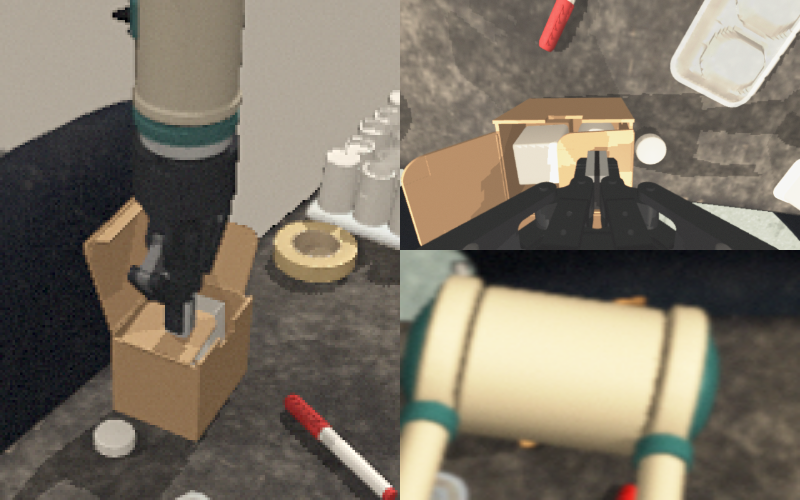

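Left flap is nearly flat under the finger (scene crop ≈(180,330)). Press down gently.

Emit:
drive_tool:
  rows:
    - [[0,0,0],[0,0,-0.15],0]
    - [[0,0,0],[0,0,-0.15],0]
    - [[0,0,0],[0,0,-0.15],0]
    - [[0,0,0],[0,0,0],0]

```text
clock: 4.15
position: [0.4246, -0.0118, 0.0947]
ee_rot: [-0.0, -0.067, 0.998, 0.0]
contact_force: [-0.1, -0.2, 0.0]
width: 0.0002
gripper_force: 0.0
```

Emit:
drive_tool:
  rows:
    - [[0,0,0],[0,0,-0.1],0]
    - [[0,0,0],[0,0,-0.1],0]
    - [[0,0,0],[0,0,0],0]

```text
clock: 4.53
position: [0.4246, -0.0118, 0.0933]
ee_rot: [0.0, -0.067, 0.998, 0.0]
contact_force: [-1.8, 0.3, 5.6]
width: 0.0002
gripper_force: 2.9
```

Emit:
drive_tool:
  rows:
    - [[0,0,0],[0,0,2.5],0]
    - [[0,0,0],[0,0,5.5],0]
    - [[0,0,0],[0.8,-5.6,0.5],0]
    - [[0,0,0],[0.8,-5.6,0],0]
    - [[0,0,0],[0.8,-5.6,0],0]
    - [[0,0,0],[0,0,-3],0]
    - [[0,0,0],[0,0,-2.5],0]
    - [[0,0,0],[0,0,0],0]

```text
clock: 5.52
position: [0.4471, -0.1791, 0.1211]
ee_rot: [-0.002, -0.066, 0.998, 0.002]
contact_force: [-0.2, 0.6, 0.9]
width: 0.0003
gripper_force: 0.0
```

```bash
python3 - <<'E'
from h import *
a=eyes.get_image("scene")[60:260,260:420]; b=eyes.get_image("wrist")
a=cv2.resize(a,None,fx=2.5,fy=2.5,interpolation=3); b=cv2.resize(b,(400,250))
im=np.zeros((500,800,3),np.uint8); im[:,:400]=a; im[:250,400:]=b
t=eyes.get_image("top")[155:255,270:400]; im[250:,400:]=cv2.resize(t,(400,250))
cv2.imwrite("pics/p3.png",im[:,:,::-1])
E
```

```text
(no output)
```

View pics/p3.png

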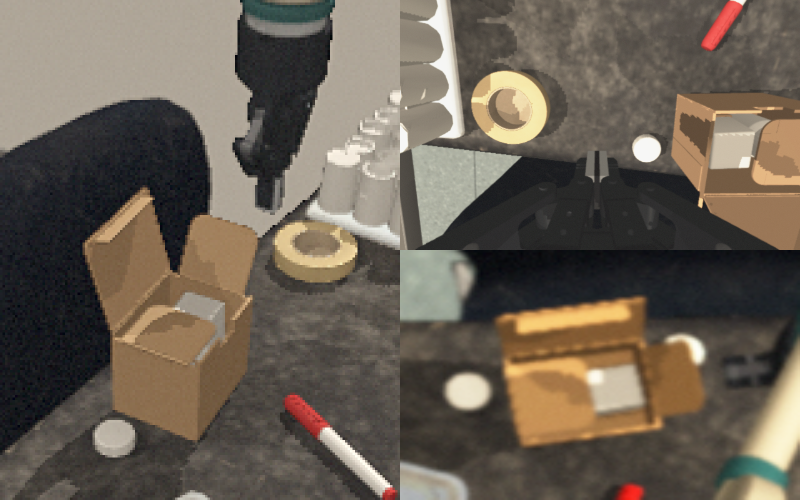

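Picture: left flap lies flat, right flap and lid open, finger right of the right flap, clear of cap_b and tape.

Emit:
drive_tool:
  rows:
    - [[0,0,0],[-0.17,1.3,-0.2],0]
    - [[0,0,0],[-0.17,1.3,0],0]
    - [[0,0,0],[-0.17,1.3,0],0]
    - [[0,0,0],[-0.17,1.3,0.2],0]
    - [[0,0,0],[-0.17,1.3,0.4],0]
    - [[0,0,0],[-0.17,1.3,0.6],0]
    - [[0,0,0],[-0.05,0.4,0],0]

```text
clock: 6.55
position: [0.4382, -0.0971, 0.1335]
ee_rot: [0.001, -0.067, 0.998, -0.0]
contact_force: [0.9, -0.5, 1.0]
width: 0.0001
gripper_force: 0.2
```

Emit:
drive_tool:
  rows:
    - [[0,0,0],[-0.1,0.8,-0.1],0]
    - [[0,0,0],[-0.1,0.8,-0.3],0]
    - [[0,0,0],[-0.1,0.7,-0.7],0]
    - [[0,0,0],[-0.1,0.7,-0.7],0]
    - [[0,0,0],[-0.05,0.3,-0.6],0]
    - [[0,0,0],[0,0.2,-0.5],0]
    - [[0,0,0],[0,0,0],0]

```text
clock: 7.42
position: [0.4331, -0.0627, 0.1033]
ee_rot: [-0.001, -0.067, 0.998, 0.0]
contact_force: [0.4, 1.6, -0.3]
width: 0.0002
gripper_force: 0.0
```

Emit:
drive_tool:
  rows:
    - [[0,0,0],[0,0,-0.2],0]
    - [[0,0,0],[0,0,-0.2],0]
    - [[0,0,0],[0,0,-0.2],0]
    - [[0,0,0],[0,0,0],0]

```text
clock: 7.92
position: [0.4334, -0.0629, 0.0977]
ee_rot: [-0.0, -0.066, 0.998, 0.0]
contact_force: [0.7, -0.3, 0.4]
width: 0.0
gripper_force: 0.0
```

Emit:
drive_tool:
  rows:
    - [[0,0,0],[0,0,-0.1],0]
    - [[0,0,0],[0,0,-0.1],0]
    - [[0,0,0],[0,0,0],0]

```text
clock: 8.3
position: [0.4335, -0.0628, 0.0962]
ee_rot: [0.0, -0.067, 0.998, -0.0]
contact_force: [-2.1, 0.4, 4.8]
width: 0.0001
gripper_force: 2.2
```

Right flap flat. Lifting and going behind the lid.

Emit:
drive_tool:
  rows:
    - [[0,0,0],[0,0,2.5],0]
    - [[0,0,0],[0,0,5],0]
    - [[0,0,0],[0,0,5],0]
    - [[0,0,0],[4,1.4,0.2],0]
    - [[0,0,0],[4,1.4,0],0]
    - [[0,0,0],[4,1.4,0],0]
    - [[0,0,0],[0,0,-2],0]
    - [[0,0,0],[0,0,0],0]

```text
clock: 9.3
position: [0.5524, -0.0204, 0.2009]
ee_rot: [-0.002, -0.067, 0.998, 0.001]
contact_force: [-1.2, 0.4, 1.2]
width: -0.0002
gripper_force: 0.0
```

```bash
python3 - <<'E'
from h import *
a=eyes.get_image("scene")[60:260,260:420]; b=eyes.get_image("wrist")
a=cv2.resize(a,None,fx=2.5,fy=2.5,interpolation=3); b=cv2.resize(b,(400,250))
im=np.zeros((500,800,3),np.uint8); im[:,:400]=a; im[:250,400:]=b
t=eyes.get_image("top")[155:255,270:400]; im[250:,400:]=cv2.resize(t,(400,250))
cv2.imwrite("pics/p4.png",im[:,:,::-1])
E
```

```text
(no output)
```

View pics/p4.png

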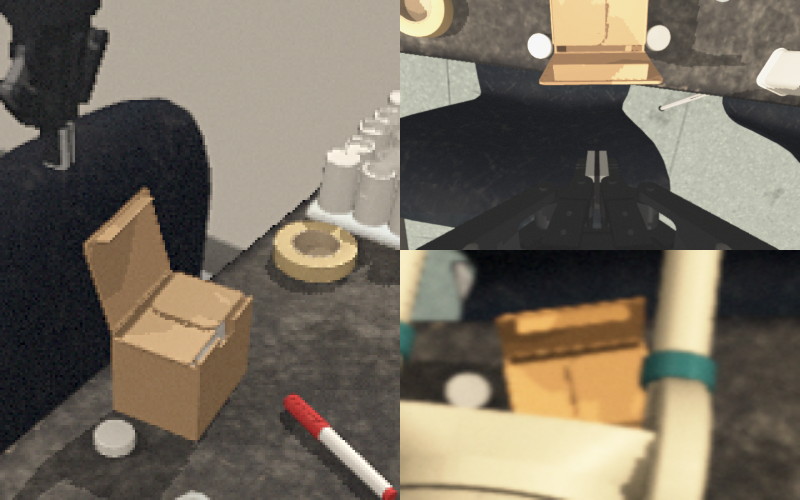

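Picture: both end flaps lie flat, right on top of left; lid leaning back; the finger is behind and above it.

Emit:
drive_tool:
  rows:
    - [[0,0,0],[0,0,-3.4],0]
    - [[0,0,0],[0,0,-3.3],0]
    - [[0,0,0],[-1.3,-0.17,0],0]
    - [[0,0,0],[-1.3,-0.17,0],0]
    - [[0,0,0],[-1.3,-0.17,0.4],0]
    - [[0,0,0],[-1.3,-0.17,0.5],0]
    - [[0,0,0],[-1.3,-0.17,0.5],0]
    - [[0,0,0],[0,0,0],0]

```text
clock: 10.45
position: [0.4877, -0.0294, 0.1508]
ee_rot: [0.001, -0.066, 0.998, -0.0]
contact_force: [0.1, -0.7, 0.4]
width: 0.0001
gripper_force: 0.0
```

Emit:
drive_tool:
  rows:
    - [[0,0,0],[-1.1,-0.15,0],0]
    - [[0,0,0],[-1.0,-0.13,-0.1],0]
    - [[0,0,0],[-1.0,-0.13,-0.2],0]
    - [[0,0,0],[-0.7,-0.1,-0.7],0]
    - [[0,0,0],[-0.7,-0.1,-0.7],0]
    - [[0,0,0],[-0.6,-0.08,-0.7],0]
    - [[0,0,0],[-0.4,-0.05,-0.6],0]
    - [[0,0,0],[0,0,0],0]

```text
clock: 11.45
position: [0.4326, -0.0366, 0.1192]
ee_rot: [-0.001, -0.067, 0.998, 0.0]
contact_force: [0.3, -0.3, 0.3]
width: 0.0001
gripper_force: 0.0
```

Emit:
drive_tool:
  rows:
    - [[0,0,0],[-0.3,-0.04,-0.4],0]
    - [[0,0,0],[-0.2,-0.03,-0.4],0]
    - [[0,0,0],[-0.1,0,-0.3],0]
    - [[0,0,0],[0,0,0],0]

```text
clock: 11.95
position: [0.4271, -0.0373, 0.1086]
ee_rot: [-0.0, -0.067, 0.998, 0.0]
contact_force: [-0.7, 0.0, -0.1]
width: 0.0
gripper_force: 0.0
```

Emit:
drive_tool:
  rows:
    - [[0,0,0],[0,0,-0.2],0]
    - [[0,0,0],[0,0,-0.2],0]
    - [[0,0,0],[0,0,-0.2],0]
    - [[0,0,0],[0,0,-0.2],0]
    - [[0,0,0],[0,0,0],0]

```text
clock: 12.58
position: [0.4274, -0.0374, 0.1006]
ee_rot: [-0.0, -0.067, 0.998, 0.0]
contact_force: [0.3, -0.3, -0.3]
width: -0.0001
gripper_force: 0.0
```

Emit:
drive_tool:
  rows:
    - [[0,0,0],[0,0,-0.1],0]
    - [[0,0,0],[0,0,-0.1],0]
    - [[0,0,0],[0,0,0],0]

```text
clock: 12.95
position: [0.4276, -0.0374, 0.099]
ee_rot: [0.0, -0.067, 0.998, 0.0]
contact_force: [0.1, 0.1, 2.5]
width: 0.0001
gripper_force: 1.1
```

Emit:
drive_tool:
  rows:
    - [[0,0,0],[0,0,-0.1],0]
    - [[0,0,0],[0,0,0],0]

```text
clock: 13.2
position: [0.4276, -0.0374, 0.0987]
ee_rot: [0.0, -0.067, 0.998, -0.0]
contact_force: [-3.2, -0.2, 10.3]
width: 0.0001
gripper_force: 4.9
```

Emit:
drive_tool:
  rows:
    - [[0,0,0],[0,0,1],0]
    - [[0,0,0],[0,0,3],0]
    - [[0,0,0],[0,0,5],0]
    - [[0,0,0],[-3,0,5],0]
    - [[0,0,0],[-4,3,0],0]
    - [[0,0,0],[0,0,0],0]
    - [[0,0,0],[0,0,0],0]

```text
clock: 14.08
position: [0.3579, -0.0076, 0.2381]
ee_rot: [0.001, -0.067, 0.998, -0.0]
contact_force: [-0.6, 0.9, 0.1]
width: 0.0001
gripper_force: 0.0
```

```bash
python3 - <<'E'
from h import *
a=eyes.get_image("scene")[60:260,260:420]; b=eyes.get_image("wrist")
a=cv2.resize(a,None,fx=2.5,fy=2.5,interpolation=3); b=cv2.resize(b,(400,250))
im=np.zeros((500,800,3),np.uint8); im[:,:400]=a; im[:250,400:]=b
t=eyes.get_image("top")[155:255,270:400]; im[250:,400:]=cv2.resize(t,(400,250))
cv2.imwrite("pics/p5.png",im[:,:,::-1])
E
```

```text
(no output)
```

View pics/p5.png

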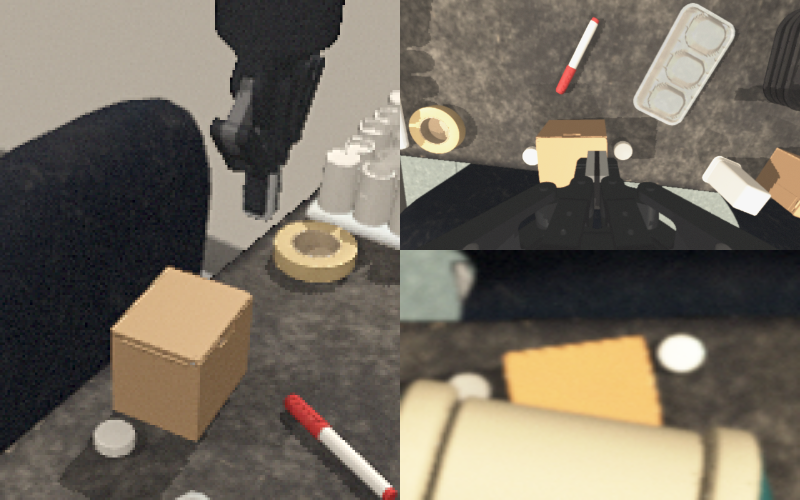

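The lid is shut flat, the carton hasn't visibly moved, the things beside it are where they were, and the gripper is clear.

```bash
python3 -c "
from rig import job; print(job.sign_off())"
```

```text
the job is handed in; nothing more can be done
None
```

I folded the left flap, then the right, then the lid; the last picture shows the carton shut and in place, nothing beside it moved and the gripper clear. The highest force I read was about 11 N, and the job is handed in with no verdict returned.

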